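# Slide a rejected plate off the inspection deck into the scrap bin

## Robot

A 7-joint arm with a two-finger parallel gripper is mounted at the origin on a cart in front of the work surface, level with it; the furniture and walls round the work are solid. World frame = base frame: x ahead of the robot, y to its left, z up, the work surface at z = 0. Lengths are in m, angles in rad, forces in N, time in s.
With the tool pointing down it reaches from about 0.425 to 0.825 m from the base axis. Payload 3.6 kg.
Tool frame: the origin (TCP) lies midway between the tips of the shut fingers; the grasp point (between the pads) lies 19 mm behind it (env.hold_point_z is the distance from the TCP to the grasp point, in m); z points along the fingers, y is the line along which they close (so a half turn about z gives the same grasp; the last joint's range is limited). The gripper opens to 93 mm and grips with 3 to 60 N. Pads are 15 mm wide; open, the fingers measure 128 mm over their backs; the gripper's body (75 mm by 188 mm) begins 65 mm behind the grasp point.
Start: joints at [-0.026, 0.615, -0.013, 1.423, 0.008, 1.103, -0.04], TCP at [0.65, 0, 0.219] pointing down, gripper open.
Joint ranges: [-3.12, 3.12], [-0.3, 2.06], [-1.34, 1.32], [0.26, 2.42], [-1.36, 4.5], [0.01, 1.98], [-2.84, 2.84]. Speed limits (rad/s): [2.79, 2.79, 3.14, 3.14, 3.14, 3.14, 3.14].

## Interface

Orientations are given as a rotation vector (axis times angle).
In Python, from station import env gives the robot as it stands.
- The arm moves only by the shell command python3 -m handwheel 'ROWS' [FORCE]. ROWS is JSON, a list of rows, each a list of 5 numbers: the shift along the world's x, y, z each as a share of 100 cm, from -1 to 1, then the turn about the world's z as a share of 90 degrees, from -1 to 1, then the opening, from 0 (shut) to 1 (fully open). In form: [[x, y, z, turn, grip], ...]. A call has 1 to 12 rows; each row shifts and turns the commanded pose from where the row before left it; what a row does not reach is not made up. A row lasts 1/10 s, in which the tool goes at most 50 mm and 8.59 degrees, less where a joint would pass 70% of its speed; a pose out of reach is approached as far as the arm can. A call with a number of a shift or a turn outside -1 to 1 is refused whole. A call with a gripper value outside its range is refused whole. The fingers move at their own pace and stop on an object; FORCE is the grip in N (left out, the last holds). Time passes only in rows, so rows that do not move let the fingers close. It gives the time, the measured TCP pose, the force, the opening and the grip force at its end, in the units of the state.
- env.sense(): the state, without advancing time (a new reading comes with each control period).
- env.grab_frame(name): name is "scene" or "side" or "wrist"; returns (picture, depth): 384x512x3 uint8, red, green, blue; 384x512 float32, m along the optical axis (not along the pixel's ray), 0 where there is no reading.
- env.camera_info(name): a dict with "fx", "fy", "cx", "cy" (pixels), "eye" and "attitude" of the camera in the world. Camera axes: x right, y down, z forward; pixel columns grow to the right and rows downward; lengths in m; the calibration is good to about 2 mm. A picture is of the moment at which its call begins: read the wrist's pose just before it. camera_info takes no time and is no camera call; for the wrist camera it gives the pose at the moment of the call.
- env.sign_off(): hands the job in; it is judged then, once.
The state is a dict: "clock": time; "joints": joint angles; "qd": joint speeds; "joint_torque": joint torques, N m; "eef_pos": TCP position; "orientation": TCP orientation; "force": force on the tool from outside, world axes, zero at the start; "ft_torque": the same for the moment, N m; "gripper_width": finger opening in m; "grasp_force": force on a finger pad.
Only numpy, scipy, OpenCV 4.12 (cv2) and the standard library are available. Lean on these libraries where they do the work, as an engineer would, in place of code of your own. Each camera call takes 0.05 s, during which the arm holds its last target. There are 200 camera calls.

## Task

The brittle white ceramic plate in the channel of the raised inspection deck is scrap. Stand the grey bin on the table under the deck's open end, its length in line with the channel, and let go of it; then press a fingertip lightly on top of the plate, never more than 20 N, and slide it along the channel and off the edge so that it drops into the bin. Leave the bin standing there and the other things on the table undisturbed.

Things in the scene. Friction and masses are not known exactly. Their poses are not given: they have to be found in the camera images.
- plate_center (a point): Rejected ceramic plate, white, 46 wide (x) x 56 long (y) x 6 mm thick, short ends rounded, 50 g. Point: its centre, half-way up; z up. It lies face up in the deck's channel, its centre 75 mm from the open edge, length along the channel, 1.5 mm of play to each side, 2 mm to the rear wall, its top 1.5 mm below the rails, so it cannot be gripped there.
- plate: The same plate; origin at the middle of its underside. Smooth underneath (friction about 0.2 on the deck); a fingertip pressed on top grips it and carries it along. It is stiff and brittle: more than 20 N between finger and plate breaks it, and half a millimetre too deep is already too much, so touch down at a few mm/s.
- outlet (a point): Middle of the deck's open edge, at channel floor height when level: 105 mm above the table. Fixed to the stand. The channel runs along y; -y points out over the edge; z up. Channel 49 mm wide inside; rails and rear wall 7.5 mm above its floor. Table below the edge is free, 90 mm headroom.
- stand: Inspection deck: black channel plate 66 x 113 mm, about 115 mm high, between two aluminium cheeks with black knobs on a dark fixed base. Origin on the table 75 mm behind the edge, axes as outlet. The base starts 40 mm behind the edge.
- deck_pivot (a point): Pivot of the deck, 98 mm above the stand's origin. The deck is clamped here at a small slope along the channel: up to 2.9 degrees rising or falling toward the edge (the edge up to 3.8 mm above or below the outlet point). The slope is not reported, does not change, and must be felt.
- bin_center (a point): Scrap bin: open grey plastic box 68 (x) x 130 (y) x 45 mm high, walls and floor 3 mm, 150 g, loose on the table. Point: its centre, half-way up; z up. Lift it with the fingers outside the long walls (68 mm apart), if need be up to 25 mm off its middle, to stay clear of the deck.
- bin: The same bin; origin at the middle of its underside. Placed well, its long side is in line with the channel (either end first), its middle 50 mm out from the edge (30 to 66 mm will do) and within 13 mm sideways, so that its near end reaches a little under the deck.
- lens_post: Bystander, to be left alone: lens in a ring on a black post holder, 48x38x112 mm. Origin at the middle of its underside.
- filter_box: Bystander, to be left alone: small black square box, 50x50x21 mm. Origin at the middle of its underside.
- steel_post: Bystander, to be left alone: bare steel rod, 13x100x13 mm, lying. Origin at the middle of its underside.
- hex_key: Bystander, to be left alone: black L-shaped key, 35x90x9 mm, lying. Origin at the middle of its underside.
- mirror_post: Bystander, to be left alone: square mirror mount on a black post holder, 49x44x114 mm. Origin at the middle of its underside.
- ipa_dropper: Bystander, to be left alone: white dropper bottle with black cap, 41x40x125 mm. Origin at the middle of its underside.
- tape_roll: Bystander, to be left alone: roll of tape, 69x69x19 mm, lying flat. Origin at the middle of its underside.
Things that resemble listed ones, but are neither listed nor needed, are in the scene too. There is more than one size of the plate; the job needs the middle-sized.

How it is judged:
On the way, in this order (a step that is already met when the one before it is completed fails the run):
1. the bin stands on the table under the deck's open end, released, the plate still in the channel (x of bin_center in the frame of outlet between -0.013 and 0.013 m and y of bin_center in the frame of outlet between -0.066 and -0.03 m and angle between the y axis of bin_center and the y axis of outlet, either way round below 0.2 rad and angle between bin_center's own z axis and vertical below 0.06 rad and height (world z) of bin_center below 0.027 m and contact force between the fingers and bin below 0.3 N and distance of plate_center from where it was at the start of the episode below 0.02 m), for 0.2 s.
2. the plate has been slid in the channel, under a finger's touch, to where about half of it is out over the edge, the bin waiting below (x of bin_center in the frame of outlet between -0.013 and 0.013 m and y of bin_center in the frame of outlet between -0.066 and -0.03 m and angle between the y axis of bin_center and the y axis of outlet, either way round below 0.2 rad and angle between bin_center's own z axis and vertical below 0.06 rad and height (world z) of bin_center below 0.027 m and x of plate_center in the frame of outlet between -0.012 and 0.012 m and y of plate_center in the frame of outlet between -0.04 and 0.012 m and z of plate_center in the frame of outlet above -0.015 m and contact force between the fingers and plate above 0.2 N).
At the end, for the whole second after the job is handed in: The plate lies still inside the bin, off the deck; the bin stands upright on the table under the deck's open end, its middle 30 to 66 mm out from the edge, at most 13 mm to the side and within 0.2 rad of the channel's direction; the robot touches nothing (x of bin_center in the frame of outlet between -0.013 and 0.013 m and y of bin_center in the frame of outlet between -0.066 and -0.03 m and angle between the y axis of bin_center and the y axis of outlet, either way round below 0.2 rad and angle between bin_center's own z axis and vertical below 0.06 rad and height (world z) of bin_center below 0.027 m and x of plate_center in the frame of bin_center between -0.031 and 0.031 m and y of plate_center in the frame of bin_center between -0.062 and 0.062 m and z of plate_center in the frame of bin_center between -0.025 and 0.02 m and contact force between plate and stand below 0.05 N and linear speed of plate below 0.04 m/s and linear speed of bin below 0.02 m/s and contact force between the fingers and anything else below 0.3 N).
It fails at once if more than 20 N between fingers and plate (contact force between the fingers and plate above 20 N).
It fails at once if the robot leans on the deck or stand with more than 25 N (contact force between any of the fingers, the arm and stand above 25 N).
It fails at once if a bystander moved more than 15 mm (distance of any of lens_post, filter_box, steel_post, hex_key, mirror_post, ipa_dropper, tape_roll from where it was at the start of the episode above 0.015 m).
It also fails if it takes over 72 s, if anything falls off the work surface, if the arm or the gripper's body presses on something with over 40 N, if the wrist force passes 120 N, or if a joint passes its speed limit or range.

## Working session

There is one attempt and no reset: what is moved stays moved. The work goes in short steps, Python scripts to look and compute and a shell command to move; the robot and the scene stay as the last step left them, time stands still between calls to the robot, and variables do not carry over. Pictures are saved under pics/ and viewed, at most 10 in all, crops included, and the job is handed in when it is done.

```bash
mkdir -p pics; ls; cat > h.py <<'E'
import numpy as np, cv2
from station import env
from scipy.spatial.transform import Rotation as R
def rot(a):
    a=np.array(a,float)
    if a.shape==(3,3): return a
    return R.from_rotvec(a).as_matrix() if a.size==3 else R.from_quat(a).as_matrix()
def grab(n,tag):
    i=env.camera_info(n); p,d=env.grab_frame(n)
    cv2.imwrite(f'pics/{tag}.png',p[:,:,::-1]); np.savez(f'{tag}.npz',p=p,d=d,K=[i['fx'],i['fy'],i['cx'],i['cy']],e=i['eye'],A=rot(i['attitude']))
def load(t): return np.load(t+'.npz')
def pt(s,u,v,w=1):
    d=s['d'][v-w:v+w+1,u-w:u+w+1]; d=np.median(d[d>0]) if (d>0).any() else np.nan
    fx,fy,cx,cy=s['K']; return s['e']+s['A']@np.array([(u-cx)/fx*d,(v-cy)/fy*d,d])
def cloud(s):
    d=s['d']; v,u=np.mgrid[:d.shape[0],:d.shape[1]]; fx,fy,cx,cy=s['K']
    P=np.stack([(u-cx)/fx*d,(v-cy)/fy*d,d],-1)@s['A'].T+s['e']; P[d==0]=np.nan; return P
E
python3 - <<'E'
from h import *
grab('scene','s0');grab('side','d0')
print(env.camera_info('scene'));print(env.camera_info('side'));print(env.sense())
a=cv2.imread('pics/s0.png');cv2.imwrite('pics/s0b.png',cv2.resize(a,(800,600)))
a=cv2.imread('pics/d0.png');cv2.imwrite('pics/d0b.png',cv2.resize(a,(800,600)))
E
```

```text
pics
{'fx': 455.57180144166097, 'fy': 455.57180144166097, 'cx': 251.84275477315268, 'cy': 192.18599732436795, 'eye': array([-0.1254374 , -0.63176912,  0.56039109]), 'attitude': array([-1.89436178,  0.79795176, -0.46652985])}
{'fx': 389.4716952052102, 'fy': 389.4716952052102, 'cx': 253.5905963694949, 'cy': 197.53453183137975, 'eye': array([0.10675946, 0.20751337, 0.99806321]), 'attitude': array([-1.70022175,  2.24490351, -0.52131169])}
{'clock': 0.1, 'joints': array([-0.02650581,  0.61582993, -0.01261927,  1.42470049,  0.00808084,
        1.10340221, -0.04040646]), 'qd': array([-0.00032354, -0.0014441 , -0.00057047, -0.00431919, -0.00084867,
        0.00073765, -0.00201751]), 'joint_torque': array([ 9.60165453e-04, -4.60037935e+01,  2.10206788e-01, -1.66244763e+01,
       -6.11468428e-02,  1.69380486e-02,  1.02607953e-04]), 'eef_pos': array([6.49302058e-01, 2.26845330e-05, 2.17604827e-01]), 'orientation': array([-2.22023552, -2.22036464,  0.00255289]), 'force': array([-0.69906378, -0.55765166,  0.74038169]), 'ft_torque': array([-0.00194671, -0.01934587,  0.04076727]), 'grasp_force': 0.0, 'gripper_width': 0.0930803347077546}
```

View pics/s0b.png

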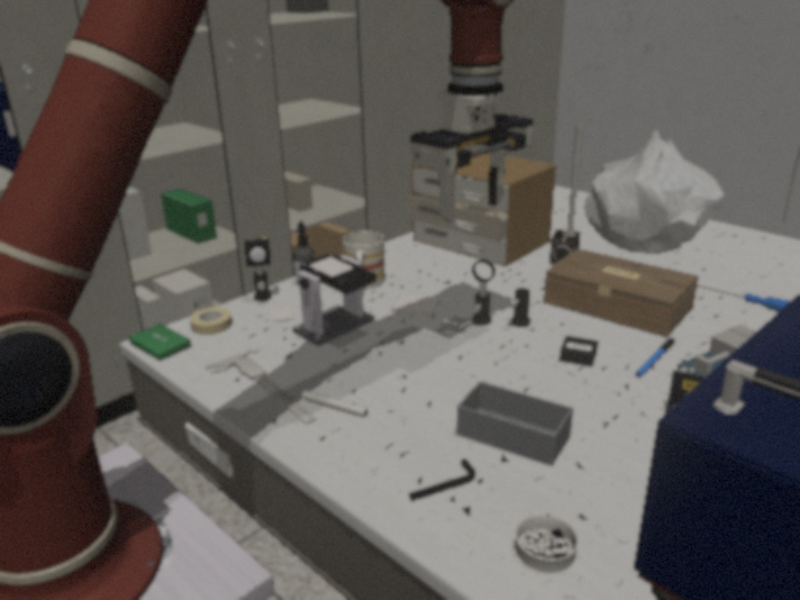

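View pics/d0b.png

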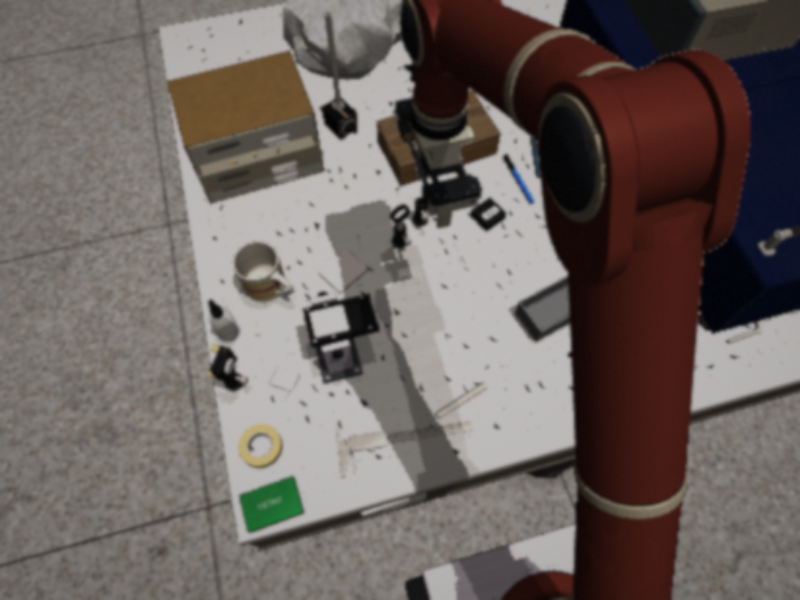

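The scene view shows the grey bin at (515,420) of 800x600, the deck with the white plate at (335,275), hex key (445,485), filter box (578,348), and the steel post (335,403). The side view shows the deck at (340,318): the plate is at (333,322) and the open end faces right, at (370,315). Lookalikes are a pale glass-like square at side (285,380) and a thin sheet at (350,270), both on the table. The only plate in the channel is the one at (333,322), and the only grey open box is the bin; next I measure both.

```bash
python3 - <<'E'
from h import *
s=load('s0');d=load('d0')
k=.64
for n,S,l in [('s',s,dict(bin=[(515,395),(470,390),(560,410),(515,430)],plate=[(335,265)],filt=[(578,348)],hex=[(445,485)],steel=[(335,403)],lens=[(482,310)])),('d',d,dict(plate=[(333,322),(320,322),(345,320)],deck=[(360,315)],bin=[(550,310)],steel=[(460,400)],lens=[(398,240)],small=[(285,380)]))]:
    for a,b in l.items():
        for u,v in b: print(n,a,pt(S,round(u*k),round(v*k)).round(3))
def rect(P,m,name):
    q=P[m][:,:2].astype(np.float32); r=cv2.minAreaRect(q); print(name,len(q),[np.round(x,4) for x in r], np.round(cv2.boxPoints(r),3).tolist(), P[m][:,2].mean())
P=cloud(s);c=pt(s,330,270)
for nm,Q,S in (('s',P,s),('d',cloud(d),d)):
    m=(np.abs(Q[...,2]-.043)<.008)&(np.hypot(Q[...,0]-c[0],Q[...,1]-c[1])<.1)
    if m.sum()>5: rect(Q,m,nm+' binrim')
c=pt(d,213,206)
Q=cloud(d)
near=(np.hypot(Q[...,0]-c[0],Q[...,1]-c[1])<.13)
m=near&(np.abs(Q[...,2]-.11)<.02);rect(Q,m,'deck')
w=m&(d['p'].min(-1)>150);rect(Q,w,'plate')
for t,S,(u,v),h in(('s',s,(330,270),50),('s',s,(212,180),40),('d',d,(215,212),50)):
    pass
a=[cv2.resize(S['p'][v-h:v+h,u-h:u+h,::-1],(400,400),interpolation=3) for S,(u,v),h in((s,(330,270),50),(d,(218,208),35))]
cv2.imwrite('pics/c1.png',np.hstack(a))
E
```

```text
s bin [ 0.529 -0.181  0.039]
s bin [ 0.494 -0.133  0.041]
s bin [ 0.543 -0.239  0.037]
s bin [ 0.471 -0.224  0.036]
s plate [0.546 0.196 0.109]
s filt [ 0.721 -0.156  0.018]
s hex [ 0.364 -0.205  0.007]
s steel [0.382 0.013 0.009]
s lens [0.711 0.023 0.027]
d plate [0.534 0.196 0.111]
d plate [0.539 0.216 0.112]
d plate [0.533 0.176 0.108]
d deck [0.537 0.152 0.102]
d bin [ 0.503 -0.191  0.004]
d steel [0.382 0.023 0.014]
d lens [0.709 0.037 0.02 ]
d small [0.501 0.3   0.003]
s binrim 663 [array([ 0.5   , -0.1988]), array([0.0717, 0.131 ]), np.float64(14.2569)] [[0.4490000009536743, -0.14399999380111694], [0.48100000619888306, -0.2709999978542328], [0.5509999990463257, -0.2529999911785126], [0.5189999938011169, -0.12600000202655792]] 0.04018442821475455
d binrim 162 [array([ 0.4969, -0.1845]), array([0.0695, 0.1065]), np.float64(14.368)] [[0.44999998807907104, -0.14100000262260437], [0.47699999809265137, -0.24500000476837158], [0.5440000295639038, -0.22699999809265137], [0.5170000195503235, -0.12399999797344208]] 0.04182690950302191
deck 1381 [array([0.5383, 0.1836]), array([0.113 , 0.1189]), np.float64(89.9516)] [[0.4790000021457672, 0.12700000405311584], [0.5979999899864197, 0.12700000405311584], [0.5979999899864197, 0.23999999463558197], [0.4790000021457672, 0.23999999463558197]] 0.10757637997905818
plate 421 [array([0.5385, 0.2022]), array([0.0975, 0.0521]), np.float64(0.3702)] [[0.49000000953674316, 0.2280000001192093], [0.49000000953674316, 0.17599999904632568], [0.5870000123977661, 0.17599999904632568], [0.5870000123977661, 0.2290000021457672]] 0.11019895941795314
```

View pics/c1.png

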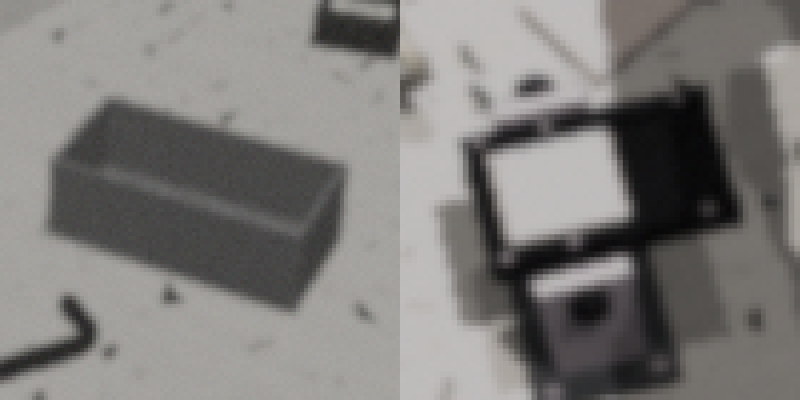

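Bin centre is (0.500,-0.198), long axis 14° ccw from +y, rim size 72x131 mm as expected. The deck spans y 0.127–0.240, which matches the 113 mm given. I'll take a closer look at the deck with the wrist camera before grasping.

```bash
python3 -m handwheel '[[-0.04,0.025,0.01,0,1],[-0.04,0.025,0.01,0,1],[-0.04,0.025,0.01,0,1],[0,0.025,0.01,0,1],[0,0,0,0,1]]'
python3 - <<'E'
from h import *
grab('wrist','w0');i=env.camera_info('wrist');print(i['eye'],rot(i['attitude'])[:,2])
a=cv2.imread('pics/w0.png');cv2.imwrite('pics/w0b.png',cv2.resize(a,(800,600)))
d=load('d0')
K=d['K']
for cu,cv in [(70,145),(300,90),(335,215),(100,275)]:
    u=183+cu*.175;v=173+cv*.175
    r=d['A']@np.array([(u-K[2])/K[0],(v-K[3])/K[1],1]);t=(.113-d['e'][2])/r[2];print((d['e']+t*r).round(4))
E
```

```text
clock: 0.6
eef_pos: [0.5289, 0.105, 0.2599]
orientation: [-2.212, -2.229, -0.006]
force: [0.6, 0.2, -0.3]
gripper_width: 0.093
grasp_force: 0.0
[0.53029961 0.18636937 0.42447592] [ 0.00244561 -0.29953913 -0.95408088]
[0.5659 0.2347 0.113 ]
[0.5648 0.1297 0.113 ]
[0.5011 0.1304 0.113 ]
[0.5012 0.2351 0.113 ]
```

View pics/w0b.png

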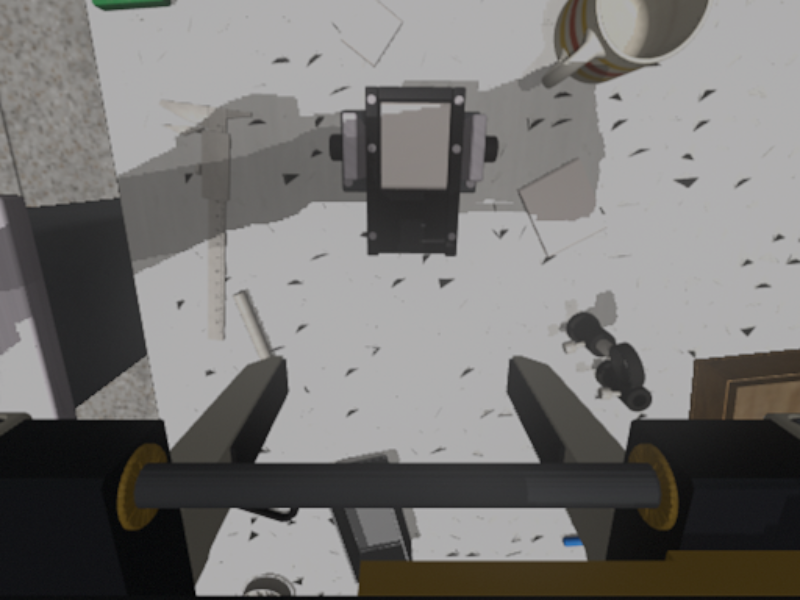

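The wrist view shows the deck straight on. Its rear corners are at (366,88) and (466,88), its open-edge corners at (368,254) and (457,254), and the white plate fills (380,102)–(450,190). The glass plates at (370,25) and (565,200) lie on the table. The bin is at (375,520).

```bash
python3 - <<'E'
from h import *
d=load('w0');K=d['K']
for n,l,z in (('deck',[(366,88),(466,88),(457,254),(368,254)],.112),('plate',[(380,102),(450,102),(448,190),(380,188)],.111)):
  for a,b in l:
    u=a*.64;v=b*.64
    r=d['A']@np.array([(u-K[2])/K[0],(v-K[3])/K[1],1]);t=(z-d['e'][2])/r[2];print(n,(d['e']+t*r).round(4))
for a,b in [(415,230),(390,230),(440,230),(415,210),(415,248),(415,180),(415,145),(415,110),(370,170),(460,170),(370,240),(458,240)]: print((a,b),pt(d,round(a*.64),round(b*.64)).round(4))
E
```

```text
deck [0.5089 0.2386 0.112 ]
deck [0.5743 0.2392 0.112 ]
deck [0.5739 0.1293 0.112 ]
deck [0.509  0.1287 0.112 ]
plate [0.518  0.2305 0.111 ]
plate [0.5643 0.2309 0.111 ]
plate [0.5654 0.1744 0.111 ]
plate [0.5178 0.1754 0.111 ]
(415, 230) [0.5438 0.1452 0.1013]
(390, 230) [0.5253 0.1451 0.1015]
(440, 230) [0.5623 0.1455 0.1021]
(415, 210) [0.5434 0.1601 0.1022]
(415, 248) [0.5441 0.1311 0.1007]
(415, 180) [0.5427 0.1811 0.1091]
(415, 145) [0.5421 0.2037 0.1104]
(415, 110) [0.5417 0.2262 0.1105]
(370, 170) [0.5111 0.1871 0.1112]
(460, 170) [0.5728 0.1877 0.1108]
(370, 240) [0.5106 0.1381 0.1093]
(458, 240) [ 5.901e-01  1.212e-01 -5.000e-04]
```

```bash
python3 -m handwheel '[[-0.004,-0.046,0,0.079,1],[-0.004,-0.046,0,0.079,1],[-0.004,-0.046,0,0,1],[-0.004,-0.046,0,0,1],[-0.004,-0.046,0,0,1],[-0.004,-0.046,0,0,1],[0,-0.047,0,0,1],[0,0,-0.045,0,1],[0,0,-0.045,0,1],[0,0,-0.045,0,1],[0,0,0,0,1]]'
python3 - <<'E'
from h import *
grab('wrist','w1')
a=cv2.imread('pics/w1.png');cv2.imwrite('pics/w1b.png',cv2.resize(a,(800,600)))
E
```

```text
clock: 1.75
eef_pos: [0.5006, -0.2234, 0.1174]
orientation: [-1.924, -2.466, 0.008]
force: [-1.0, 1.2, -0.1]
gripper_width: 0.0932
grasp_force: 0.0
```

View pics/w1b.png

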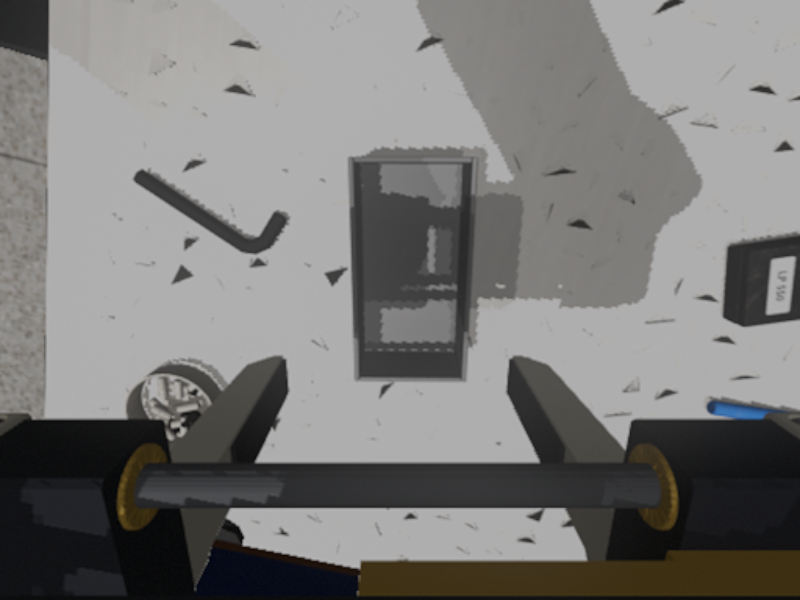

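The bin appears upright in the view, so the yaw is right. Its rim corners are at (349,158), (478,158), (465,380) and (356,380). The hex key is at (215,215).

```bash
python3 - <<'E'
from h import *
d=load('w1');K=d['K'];L=[]
for a,b in [(349,158),(478,158),(465,380),(356,380)]:
    r=d['A']@np.array([(a*.64-K[2])/K[0],(b*.64-K[3])/K[1],1]);t=(.045-d['e'][2])/r[2];L.append((d['e']+t*r)[:2])
L=np.array(L);print(L.round(4),L.mean(0).round(4));ax=(L[0]+L[1]-L[2]-L[3])/2
print(np.linalg.norm(ax),np.linalg.norm(L[0]-L[1]),np.linalg.norm(L[2]-L[3]),np.degrees(np.arctan2(-ax[0],ax[1])))
T=L.mean(0)-.02*ax/np.linalg.norm(ax);s=env.sense();print(T, T-s['eef_pos'][:2],s['eef_pos'])
print(rot(s['orientation']).round(3))
E
```

```text
[[ 0.4549 -0.1431]
 [ 0.5199 -0.1268]
 [ 0.5502 -0.2506]
 [ 0.4862 -0.2671]] [ 0.5028 -0.1969]
0.12764090630803038 0.06703413385813542 0.06601916923082224 13.953989248822815
[ 0.50762806 -0.21630769] [0.00420946 0.00769648] [ 0.5034186  -0.22400418  0.12087315]
[[-0.243  0.97  -0.008]
 [ 0.97   0.243  0.002]
 [ 0.004 -0.007 -1.   ]]
```

```bash
python3 -m handwheel '[[0.004,0.008,-0.04,0,1],[0,0,-0.035,0,1],[0,0,-0.02,0,1],[0,0,-0.012,0,1],[0,0,0,0,1],[0,0,0,0,0.6],[0,0,0,0,0.6],[0,0,0,0,0.6],[0,0,0,0,0.6],[0,0,0,0,0.6]]' 20
```

```text
clock: 2.8
eef_pos: [0.5098, -0.2156, 0.0176]
orientation: [1.929, 2.479, -0.001]
force: [-1.8, -0.9, 5.4]
gripper_width: 0.068
grasp_force: 20.0
```

```bash
python3 -m handwheel '[[0,0,0.015,0,0.6],[0,0,0.013,0,0.6],[0.005,0.034,0,-0.052,0.6],[0.005,0.034,0,-0.052,0.6],[0.005,0.034,0,-0.052,0.6],[0.005,0.034,0,0,0.6],[0.005,0.034,0,0,0.6],[0.005,0.034,0,0,0.6],[0.001,0.034,0,0,0.6],[0,0.02,0,0,0.6],[0,0,0,0,0.6],[0,0,0,0,0.6]]'
python3 - <<'E'
from h import *
s=env.sense();print(s['eef_pos'],rot(s['orientation'])[:,1],s['force'],s['gripper_width'])
E
```

```text
clock: 4.0
eef_pos: [0.541, 0.043, 0.0448]
orientation: [2.216, 2.226, -0.0]
force: [0.9, -1.1, -1.9]
gripper_width: 0.0679
grasp_force: 20.0
[0.54100466 0.04299734 0.04477619] [9.99991170e-01 4.19776236e-03 1.98919399e-04] [ 0.87462942 -1.08138093 -1.85103311] 0.06786710137854278
```

```bash
python3 -m handwheel '[[0,0.015,0,0,0.6],[0,0,0,0,0.6],[0,0,-0.012,0,0.6],[0,0,-0.009,0,0.6],[0,0,-0.004,0,0.6],[0,0,-0.002,0,0.6],[0,0,0,0,0.6],[0,0,0,0,0.6]]'
python3 - <<'E'
from h import *
s=env.sense();print(s['eef_pos'],s['force'],s['gripper_width'])
E
```

```text
clock: 4.8
eef_pos: [0.5406, 0.0575, 0.0176]
orientation: [-2.218, -2.224, 0.001]
force: [-0.5, -0.4, -0.4]
gripper_width: 0.0676
grasp_force: 20.0
[0.54064423 0.05746015 0.01756562] [-0.53026659 -0.40482223 -0.35178767] 0.06764699508628247
```

```bash
python3 -m handwheel '[[0,0,-0.001,0,0.6],[0,0,0,0,1],[0,0,0,0,1],[0,0,0,0,1],[0,0,0,0,1],[0,0,0.03,0,1],[0,0,0.045,0,1],[0,0,0.045,0,1],[0,0,0.045,0,1],[0,0,0.045,0,1],[0,0,0,0,1]]' 20
python3 - <<'E'
from h import *
s=env.sense();print(s['eef_pos'])
grab('wrist','w2')
a=cv2.imread('pics/w2.png');cv2.imwrite('pics/w2b.png',cv2.resize(a,(800,600)))
E
```

```text
clock: 5.9
eef_pos: [0.5452, 0.0583, 0.2332]
orientation: [2.212, 2.219, 0.018]
force: [0.5, -0.4, -0.1]
gripper_width: 0.0931
grasp_force: 0.0
[0.54516088 0.05827487 0.23318847]
```

View pics/w2b.png

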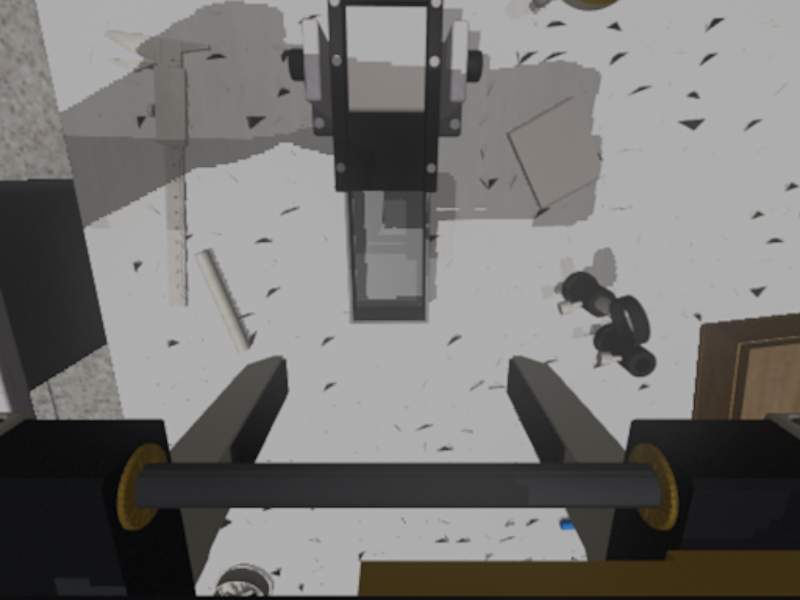

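The bin stands under the open edge, its far rim corners at (352,320) and (427,320). The deck's edge corners are at (336,190) and (437,190), and the plate spans (346,8)–(425,112). Now I check the placement and the plate position.

```bash
python3 - <<'E'
from h import *
d=load('w2');K=d['K']
for n,l,z in (('bin far',[(352,320),(427,320),(349,200),(431,200)],.045),('edge',[(336,190),(437,190)],.109),('plate',[(346,8),(426,8),(425,112),(347,110)],.111)):
  for a,b in l:
    r=d['A']@np.array([(a*.64-K[2])/K[0],(b*.64-K[3])/K[1],1]);t=(z-d['e'][2])/r[2];print(n,(d['e']+t*r).round(4))
P=cloud(d)
m=(P[...,2]>.106)&(P[...,2]<.113)&(abs(P[...,0]-.541)<.018)&(P[...,1]>.182)&(P[...,1]<.225);print(m.sum(),np.polyfit(P[m][:,1]-.203,P[m][:,2],1))
m=(P[...,2]>.095)&(P[...,2]<.11)&(abs(P[...,0]-.541)<.018)&(P[...,1]>.132)&(P[...,1]<.168);print(m.sum(),np.polyfit(P[m][:,1]-.15,P[m][:,2],1))
E
```

```text
bin far [0.5103 0.0166 0.045 ]
bin far [0.575  0.0166 0.045 ]
bin far [0.5106 0.1175 0.045 ]
bin far [0.5757 0.1177 0.045 ]
edge [0.5084 0.1283 0.109 ]
edge [0.5736 0.1285 0.109 ]
plate [0.5181 0.2291 0.111 ]
plate [0.5639 0.2295 0.111 ]
plate [0.5646 0.1746 0.111 ]
plate [0.5171 0.1755 0.111 ]
2052 [0.04183675 0.11011588]
1352 [0.04172391 0.10192591]
```

Bin middle is about 47 mm out and 2 mm sideways, which is good. The deck falls toward the edge with a slope of about 0.042, and the plate top is about z = 0.110. Next I shut the fingers and go above the rear half of the plate.

```bash
python3 -m handwheel '[[0,0.04,0,0,0],[0,0.04,0,0,0],[0,0.04,0,0,0],[0,0.033,0,0,0],[0,0,0,0,0],[0,0,0,0,0],[0,0,-0.045,0,0],[0,0,-0.035,0,0],[0,0,-0.015,0,0],[0,0,0,0,0],[0,0,0,0,0],[0,0,0,0,0]]' 30
python3 - <<'E'
from h import *
s=env.sense();print(s['eef_pos'],s['force'],s['gripper_width'],s['clock'])
E
```

```text
clock: 7.15
eef_pos: [0.5421, 0.2104, 0.1329]
orientation: [2.219, 2.222, 0.003]
force: [-0.5, -0.9, 0.3]
gripper_width: 0.0028
grasp_force: 0.0
[0.54214244 0.21035866 0.13290915] [-0.53867802 -0.92169202  0.33277678] 0.00275889099879772 7.15
```

```bash
python3 -m handwheel '[[-0.001,0,-0.006,0,0],[0,0,-0.005,0,0],[0,0,-0.003,0,0],[0,0,-0.002,0,0],[0,0,0,0,0],[0,0,0,0,0],[0,0,0,0,0],[0,0,0,0,0]]'
python3 - <<'E'
from h import *
s=env.sense();print(s['eef_pos'],s['force'],s['gripper_width'],s['clock'],rot(s['orientation'])[:,2])
E
```

```text
clock: 7.95
eef_pos: [0.5401, 0.2111, 0.1158]
orientation: [2.218, 2.225, 0.0]
force: [0.5, 0.7, 0.4]
gripper_width: 0.0006
grasp_force: 0.0
[0.54010717 0.21107239 0.11578977] [0.54730594 0.66474402 0.41187796] 0.0005852773829386817 7.95 [ 2.82954478e-04  1.44986505e-04 -9.99999949e-01]
```

```bash
python3 -m handwheel '[[0,0,-0.0003,0,0],[0,0,-0.0003,0,0],[0,0,-0.0003,0,0],[0,0,-0.0003,0,0],[0,0,-0.0003,0,0],[0,0,-0.0003,0,0],[0,0,-0.0002,0,0]]'; python3 -m handwheel '[[0,0,-0.0002,0,0],[0,0,-0.0002,0,0],[0,0,0,0,0]]'
```

```text
clock: 8.65
eef_pos: [0.54, 0.211, 0.1136]
orientation: [-2.218, -2.225, 0.0]
force: [1.2, 0.1, -0.5]
gripper_width: 0.0007
grasp_force: 0.0
clock: 8.95
eef_pos: [0.54, 0.211, 0.1132]
orientation: [-2.218, -2.225, 0.0]
force: [0.3, 0.1, -0.0]
gripper_width: 0.001
grasp_force: 0.0
```

```bash
python3 -m handwheel '[[0,0,-0.0002,0,0],[0,0,-0.0002,0,0],[0,0,0,0,0]]'
```

```text
clock: 9.25
eef_pos: [0.54, 0.211, 0.1128]
orientation: [-2.218, -2.225, 0.0]
force: [-0.7, 0.8, -0.2]
gripper_width: 0.0004
grasp_force: 0.0
```

```bash
python3 -m handwheel '[[0,0,-0.0002,0,0],[0,0,-0.0001,0,0],[0,0,0,0,0]]'
```

```text
clock: 9.55
eef_pos: [0.54, 0.211, 0.1125]
orientation: [-2.218, -2.225, 0.0]
force: [0.4, 0.9, 0.2]
gripper_width: 0.0006
grasp_force: 0.0
```

```bash
cat > ok.py <<'E'
import sys
from h import env
s=env.sense(); print(s['eef_pos'].round(5),s['force'].round(2)); sys.exit(int(s['force'][2]>2.2))
E
H="python3 -m handwheel"
for i in 1; do
$H '[[0,0,-0.0002,0,0],[0,0,0,0,0]]' >/dev/null; python3 ok.py && $H '[[0,0,-0.0002,0,0],[0,0,0,0,0]]' >/dev/null && python3 ok.py && $H '[[0,0,-0.0002,0,0],[0,0,0,0,0]]' >/dev/null && python3 ok.py && $H '[[0,0,-0.0002,0,0],[0,0,0,0,0]]' >/dev/null && python3 ok.py && $H '[[0,0,-0.0001,0,0],[0,0,0,0,0]]' >/dev/null && python3 ok.py && $H '[[0,0,-0.0001,0,0],[0,0,0,0,0]]' >/dev/null && python3 ok.py && $H '[[0,0,-0.0001,0,0],[0,0,0,0,0]]' >/dev/null && python3 ok.py && $H '[[0,0,-0.0001,0,0],[0,0,0,0,0]]' >/dev/null && python3 ok.py && $H '[[0,0,-0.0001,0,0],[0,0,0,0,0]]' >/dev/null && python3 ok.py && $H '[[0,0,-0.0001,0,0],[0,0,0,0,0]]' >/dev/null && python3 ok.py ; done
```

```text
[0.53994 0.211   0.11232] [ 0.37  0.01 -0.2 ]
[0.53998 0.21105 0.11214] [ 0.1  -0.23  0.07]
[0.53999 0.21105 0.11207] [-0.48  0.37  0.22]
[0.5401  0.21105 0.11201] [ 0.18 -0.76  2.22]
```

```bash
python3 -m handwheel '[[0,0,0,0,0],[0,0,0,0,0],[0,0,0,0,0]]' >/dev/null; python3 ok.py;  python3 -m handwheel '[[0,0,0,0,0]]' >/dev/null; python3 ok.py
```

```text
[0.54012 0.21108 0.112  ] [-0.81 -0.72  4.5 ]
[0.54013 0.21106 0.112  ] [ 0.09 -0.4   3.52]
```

```bash
H="python3 -m handwheel"; $H '[[0,-0.001,0,0,0],[0,-0.002,-0.0001,0,0],[0,-0.002,-0.0001,0,0],[0,-0.002,-0.0001,0,0],[0,-0.002,-0.0001,0,0],[0,0,0,0,0]]' >/dev/null; python3 ok.py; $H '[[0,0,0,0,0]]' >/dev/null; python3 ok.py
```

```text
[0.5403  0.20145 0.11156] [-0.05  0.03  5.49]
[0.54032 0.20143 0.11156] [ 0.32 -1.06  4.9 ]
```

```bash
H="python3 -m handwheel"; $H '[[0,-0.0025,-0.0001,0,0],[0,-0.0025,-0.0001,0,0],[0,-0.0025,-0.0001,0,0],[0,-0.0025,-0.0001,0,0],[0,-0.0025,-0.0001,0,0],[0,-0.0025,-0.0001,0,0],[0,-0.0025,-0.0001,0,0],[0,-0.0025,-0.0001,0,0],[0,0,0,0,0]]' >/dev/null; python3 ok.py
python3 - <<'E'
from h import *
grab('side','d1');d=load('d1')
c=d['p'][173:243,183:253,::-1];cv2.imwrite('pics/d1c.png',cv2.resize(c,(560,560),interpolation=3))
E
```

```text
[0.54016 0.18168 0.11072] [-0.32 -1.48  4.67]
```

View pics/d1c.png

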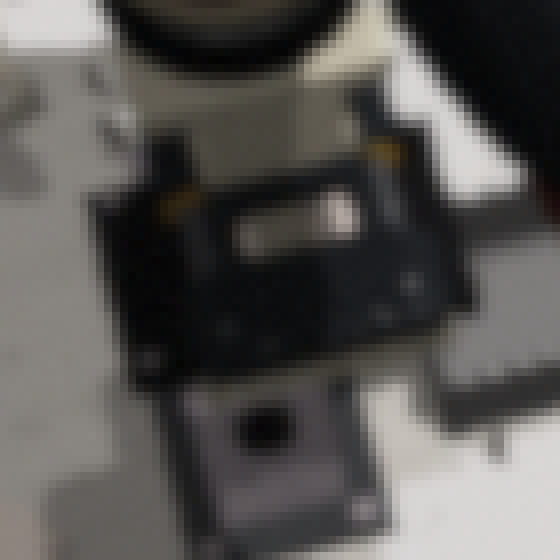

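The gripper hides the plate in this side view, so I check with the scene and wrist cameras.

```bash
python3 - <<'E'
from h import *
grab('scene','s1');grab('wrist','w3');s=load('s1')
c=s['p'][140:220,170:250,::-1]
cv2.imwrite('pics/m1.png',np.hstack([cv2.resize(c,(360,360),interpolation=3),cv2.resize(load('w3')['p'][:,:,::-1],(440,360))]))
E
```

```text
(no output)
```

View pics/m1.png

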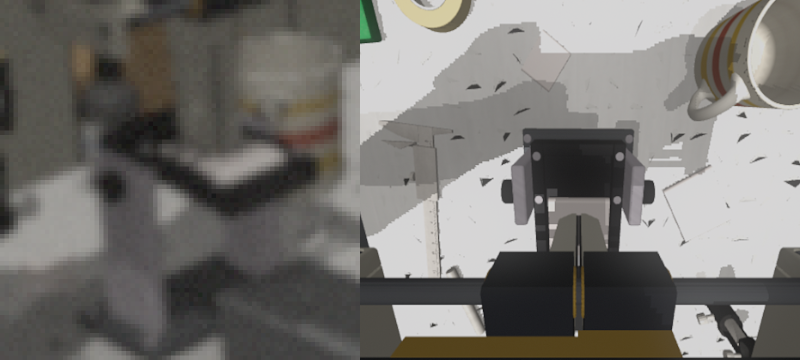

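The wrist view (right) shows the channel empty behind the plate, whose rear edge is now at (580,195), so it travels with the finger. I continue along the slope.

```bash
H="python3 -m handwheel"; $H '[[0,-0.0024,-0.0001,0,0],[0,-0.0024,-0.0001,0,0],[0,-0.0024,-0.0001,0,0],[0,-0.0024,-0.0001,0,0],[0,-0.0024,-0.0001,0,0],[0,-0.0024,-0.0001,0,0],[0,-0.0024,-0.0001,0,0],[0,-0.0024,-0.0001,0,0],[0,0,0,0,0]]' >/dev/null; python3 ok.py; $H '[[0,0,0,0,0]]' >/dev/null; python3 ok.py
```

```text
[0.54019 0.16253 0.10995] [0.03 0.31 5.02]
[0.5402  0.16253 0.10995] [ 0.22 -0.29  5.2 ]
```

```bash
H="python3 -m handwheel"; $H '[[0,-0.0024,-0.0001,0,0],[0,-0.0024,-0.0001,0,0],[0,-0.0024,-0.0001,0,0],[0,-0.0024,-0.0001,0,0],[0,-0.0024,-0.0001,0,0],[0,-0.0024,-0.0001,0,0],[0,-0.0024,-0.0001,0,0],[0,-0.0024,-0.0001,0,0],[0,0,0,0,0]]' >/dev/null; python3 ok.py; $H '[[0,0,0,0,0]]' >/dev/null; python3 ok.py
python3 - <<'E'
from h import *
grab('wrist','w4')
cv2.imwrite('pics/w4.png',load('w4')['p'][100:384,100:412,::-1])
E
```

```text
[0.54019 0.14332 0.10916] [ 0.08 -0.31  5.48]
[0.54019 0.14335 0.10914] [0.58 0.03 5.49]
```

View pics/w4.png

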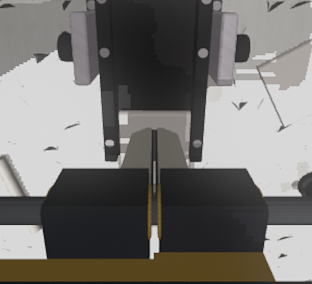

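The plate's rear edge is at (155,112) in the crop and the plate is still under the finger, its centre about 8 mm short of the edge. I continue over the edge.

```bash
H="python3 -m handwheel"; $H '[[0,-0.0024,-0.0001,0,0],[0,-0.0024,-0.0001,0,0],[0,-0.0024,-0.0001,0,0],[0,-0.0024,-0.0001,0,0],[0,-0.0024,-0.0001,0,0]]' >/dev/null; python3 ok.py; $H '[[0,-0.0024,-0.0001,0,0],[0,-0.0024,-0.0001,0,0],[0,-0.0024,-0.0001,0,0]]' >/dev/null; python3 ok.py; $H '[[0,-0.0024,0,0,0],[0,-0.0024,0,0,0],[0,-0.003,0,0,0],[0,-0.003,0,0,0],[0,-0.003,0,0,0],[0,-0.003,0,0,0],[0,-0.003,0,0,0],[0,0,0,0,0],[0,0,0,0,0]]' >/dev/null; python3 ok.py
```

```text
[0.54021 0.13199 0.10868] [-0.51  1.59  5.58]
[0.5402  0.12479 0.10838] [-0.05  0.59  5.25]
[0.53992 0.10468 0.10807] [0.54 0.54 0.17]
```

Contact is gone, so the plate has probably dropped. I lift, clear to the side and check.

```bash
python3 -m handwheel '[[0,0,0.01,0,0],[0,0,0.03,0,0],[0,0,0.04,0,0],[0,0,0.04,0,0],[0,-0.03,0,0,0],[0,-0.03,0,0,0],[0,-0.03,0,0,0],[0,0,0,0,0],[0,0,0,0,0]]' 
python3 - <<'E'
from h import *
grab('wrist','w5')
cv2.imwrite('pics/w5.png',cv2.resize(load('w5')['p'][:,:,::-1],(800,600)))
E
```

```text
clock: 17.15
eef_pos: [0.54, 0.0146, 0.2288]
orientation: [-2.219, -2.224, -0.002]
force: [-0.5, 0.5, 0.2]
gripper_width: 0.0003
grasp_force: 0.0
```

View pics/w5.png

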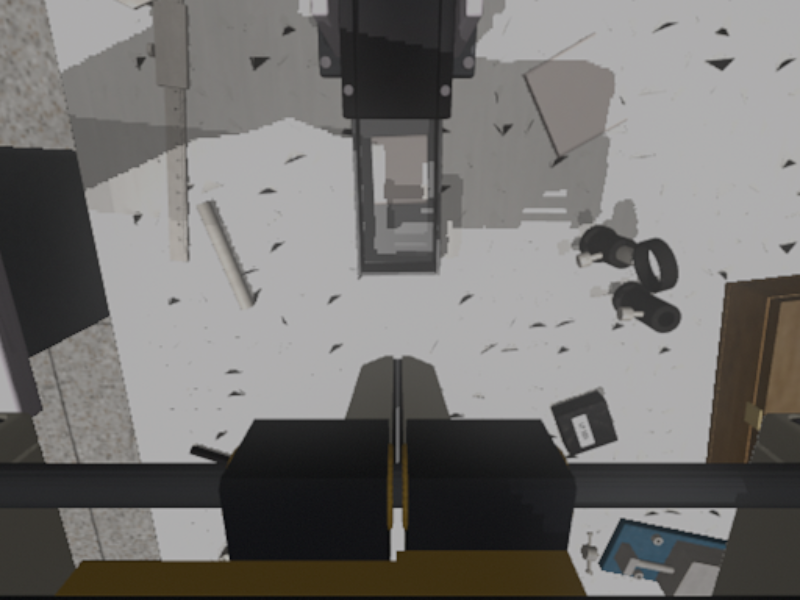

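The channel is empty and the plate lies in the bin at (400,170). The bin's far rim is at (360–440,270), still standing in line. I check that rim once, then hand in.

```bash
python3 - <<'E'
from h import *
d=load('w5');K=d['K'];L=[]
for a,b in [(360,272),(439,272)]:
    r=d['A']@np.array([(a*.64-K[2])/K[0],(b*.64-K[3])/K[1],1]);t=(.045-d['e'][2])/r[2];L.append((d['e']+t*r))
L=np.array(L);print(L.round(4),pt(d,256,100))
y=L[:,1].mean()+.065-.128;x=L[:,0].mean()-.541;print(x,y)
if abs(x)<.01 and -.062<y<-.034: print(env.sign_off())
E
```

```text
[[0.5108 0.0161 0.045 ]
 [0.5758 0.0163 0.045 ]] [0.54352493 0.10727869 0.00820294]
0.0023110748494467037 -0.04680393859762594
the job is handed in; nothing more can be done
None
```

The job is handed in: the plate was slid off the deck and lies in the bin, which stands about 47 mm out from the edge and 2 mm to the side; the fingertip force read at most about 5.6 N, the run took about 17 s, and the verdict wasn't reported back.

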